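Raise the counterweighted barrier and push the tin home

TASK

Push the counterweighted barrier arm of the tin lane up past its balance point so that it stays raised by itself, then push the paint tin standing in the lane through the open gate until it rests against the end stop. Only push: do not grasp or lift anything, keep the tin upright, and leave the other things on the bench where they are.

Things in the scene. Friction and masses are not known exactly. Their poses are not given: they have to be found in the camera images.
- tin_lane: Fixed grey chute on the bench, 92 mm wide (its x, away from the robot), 380 mm long (its y). Origin: centre of its underside, z up. Floor 5 mm thick; side rails' inner faces at x = -38 and +38 mm, tops at z = 16 mm; +y end open. At y = 0 stand the pivot bracket (x = 46 to 141, width 82, 86 mm high) on the far side and a rest post (x = -56 to -44, 30 mm wide, 50 mm high) on the near side.
- end_stop (a point): Middle of the padded face of the end stop (45 mm high) that closes the -y end of the lane: lane frame (0, -175, 25) mm, axes as the lane's. With the tin against it the tin's centre is at lane y = -144 mm.
- barrier_arm (a joint): Hinge of the barrier, rad, turning about the lane's +y. 0: closed, arm level across the lane, pointing to lane -x (to the robot), barring the tin. Grows as the free end rises; 1.8: end stop, leaning back. Arm 0.85 kg, swings freely, lightly damped: let go below about 0.9 rad it falls closed, beyond that it falls on to 1.8 and stays. About 2 N square to the paddle lifts it.
- barrier_hinge (a point): Point on the hinge axis, midway between the bracket's cheeks: lane frame (105, 0, 70) mm. The arm is an aluminium bar 16 mm wide, 12 mm thick, its underside 50 mm above the bench when closed; a steel counterweight sits above the hinge.
- paddle (a point): Moves with the arm: middle of the underside of its push paddle, a black plate 56 mm wide (lane y), 64 long, 8 thick at the free end, sloping up 40 degrees towards the robot; push it here from below. Arm closed: about lane (-89, 0, 76) mm; the plate's upper, free edge at x = -108, z = 97 mm, its lower edge at z = 52. Free space below and in front of it. Site z: up when closed, turns with the arm.
- paint_tin: The only tin in the lane: small closed paint tin, 62 mm across, 74 mm high, about 0.18 kg, loose, upright. Origin: centre of its underside. It starts on the lane's floor (z = 5 mm) on the +y side of the barrier. Pushed below mid-height it slides without tipping.
- spare_tin: Bystander: small tin, 62 mm across, 68 mm high, on the bench beside the lane (near side, -y half). Origin: centre of its underside.
- marker: Bystander: marker pen, 128 x 18 x 18 mm, lying on the bench on the near side of the lane, +y half. Origin: centre of its underside.
- fine_tape: Bystander: roll of blue tape, 84 mm across, 18 mm high, flat on the bench behind the lane, +y half. Origin: centre of its underside.
- brass_cap: Bystander: small brass air cap, 31 mm across, 24 mm high, on the bench on the near side of the lane, +y half. Origin: centre of its underside.
Mind the look-alikes: they are no part of the job. What is shaped like the paint_tin but red is not meant.

How it is judged (in metres and radians):
On the way, in this order (a step that is already met when the one before it is completed fails the run):
1. the barrier arm stays raised by itself, nothing of the robot touching it (value of joint barrier_arm above 1.65 rad and velocity of joint barrier_arm below 0.1 rad/s and contact force between each of the arm, the fingers and barrier_arm below 0.1 N), for 0.3 s.
2. the tin is pushed through the gate to the end stop, the barrier still raised (value of joint barrier_arm above 1.65 rad and y of paint_tin in the frame of tin_lane below -0.134 m and x of paint_tin in the frame of tin_lane between -0.02 and 0.02 m and height (world z) of paint_tin below 0.012 m and angle between paint_tin's own z axis and vertical below 0.15 rad), for 0.2 s.
At the end, for the whole second after the job is handed in: The barrier stands raised (joint above 1.65 rad) and the tin stands at rest, upright (within 0.15 rad) on the lane's floor between the rails, within 10 mm of touching the end stop (centre at lane y below -134 mm) (all of step 2 and linear speed of paint_tin below 0.02 m/s).
It fails at once if the paint tin is lifted (more than 20 mm) off the lane (height (world z) of paint_tin above 0.025 m).
It fails at once if the paint tin is tipped by more than 0.5 rad (angle between paint_tin's own z axis and vertical above 0.5 rad).
It fails at once if a bystander (spare tin, marker, tape roll or brass cap) is moved by more than 30 mm (distance of any of spare_tin, marker, fine_tape, brass_cap from where it was at the start of the episode above 0.03 m).
It also fails if it takes over 58 s, if anything falls off the work surface, if the arm or the gripper's body presses on something with over 40 N, if the wrist force passes 120 N, or if a joint passes its speed limit or range.

ROBOT

A 7-joint arm with a two-finger parallel gripper is mounted at the origin on a cart in front of the work surface, level with it; the furniture and walls round the work are solid. World frame = base frame: x ahead of the robot, y to its left, z up, the work surface at z = 0. Lengths are in mm, angles in rad, forces in N, time in s.
With the tool pointing down it reaches from about 400 to 875 mm from the base axis. Payload 4.4 kg.
Tool frame: the origin (TCP) lies on the centre line of the jaws, within the pads' length; the fingertips stand 25 mm ahead of it and the grasp point (between the pads) lies 6 mm ahead of it (ctrl.finger_overhang is the distance from the TCP to the fingertips, in mm); z points along the fingers, y is the line along which they close (so a half turn about z gives the same grasp; the last joint's range is limited). The gripper opens to 85 mm and grips with 20 to 120 N. Pads are 22 mm wide; open, the fingers measure 114 mm over their backs; the gripper's body (76 mm by 85 mm) begins 54 mm behind the grasp point. The pads swing forward as they close: fully open they stand 13 mm farther back than shut.
Start: joints at [1.249, 0.628, 0.038, 1.517, -0.027, 0.996, -0.02], TCP at [164.489, -628.857, 256.313] pointing down, gripper open.
Joint ranges: [-3.06, 3.06], [-0.37, 2.12], [-1.25, 1.32], [0.18, 2.47], [-1.1, 4.24], [0.23, 1.98], [-2.94, 2.94]. Speed limits (rad/s): [2.57, 2.57, 3.14, 3.14, 3.14, 3.14, 3.14].

INTERFACE

Orientations are given as [roll, pitch, yaw] about the fixed x, y, z axes, in that order (R = Rz(yaw) Ry(pitch) Rx(roll)).
In Python, from cell import ctrl gives the robot as it stands. The module is installed in compiled form; this text tells all that it offers.
- The arm moves only by the tool play_rows, never from a script. Its argument "targets" is a list of rows, each a list of 5 numbers: the closure, from 0 (fully open) to 1 (shut), then the shift along the tool's x, y, z in cm, then the turn about the tool's z in degrees. In form: [[gripper, dx, dy, dz, spin], ...]. A call has 1 to 10 rows; each row is the pose to reach, as a shift and turn from the pose commanded when the call began, along the tool's axes at that moment; what a row does not reach only later rows make up. A row lasts 1/10 s, in which the tool goes at most 50 mm and 8.59 degrees, less where a joint would pass 70% of its speed; a pose out of reach is approached as far as the arm can. A call with a gripper value outside its range is refused whole. The fingers move at their own pace and stop on an object; the grip force is fixed at half the most. Time passes only in rows, so rows that repeat a pose let the fingers close. It gives the time, the measured TCP pose, the force, the opening and the grip force at its end, in the units of the state.
- ctrl.read_state(): the state, without advancing time (a new reading comes with each control period).
- ctrl.get_image(name): name is "scene" or "side" or "wrist"; returns (picture, depth): 480x640x3 uint8, red, green, blue; 480x640 float32, mm along the optical axis (not along the pixel's ray), 0 where there is no reading.
- ctrl.calibration(name): a dict with "vfov" (degrees; the focal length in pixels is half the picture's height over the tangent of half this angle, whatever the lens; pixels are square), "cx", "cy" (the principal point, pixels), "extrinsics" (4x4, takes a point from camera to world coordinates); the wrist camera has in their place "mount" (4x4, takes a point from camera to tool coordinates, whose origin is the TCP and whose axes are the flange's). Camera axes: x right, y down, z forward; pixel columns grow to the right and rows downward; lengths in mm; the calibration is good to about 2 mm. A picture is of the moment at which its call begins: read the wrist's pose just before it. calibration takes no time and is no camera call.
- ctrl.finish_job(): hands the job in; it is judged then, once.
Trained networks look in the newest picture that a camera, given by its name, has taken for a name from the list of things; names that differ only in an ending like _2 or _b are one class to them, and where a whole thing is asked for, a point or a joint stands for the part that bears it (a point fixed in the world has none). Each returns a list of dicts, best first, with "confidence" (0 to 1); they miss things now and then, are a little off and sometimes report something else, mostly with a low value. They report only what shows in the picture. A call takes as long as a camera call. They do not tell look-alikes from the thing itself.
- ctrl.search_frame(camera, name): "bbox" ([left, top, right, bottom] in pixels, round what is visible of it).
- ctrl.trace(camera, name): "pixels" (480x640 bool, what is visible of it) and "bbox" ([left, top, right, bottom] in pixels, round what is visible of it).
The state is a dict: "clock": time; "qpos": joint angles; "qd": joint speeds; "tau": joint torques, N m; "eef_pos": TCP position; "tool_rot": TCP orientation; "force": force on the tool from outside, world axes, zero at the start; "torque": the same for the moment, N m; "width": finger opening in mm; "gripper_force": force on a finger pad.
Only numpy, scipy, OpenCV 4.12 (cv2) and the standard library are available. Lean on these libraries where they do the work, as an engineer would, in place of code of your own. Each camera call takes 0.05 s, during which the arm holds its last target. There are 200 camera calls.

## Working session

There is one attempt and no reset: what is moved stays moved. The work goes in short steps, Python scripts to look and compute and a tool call to move; the robot and the scene stay as the last step left them, time stands still between calls to the robot, and variables do not carry over. Pictures are saved under pics/ and viewed, at most 10 in all, crops included, and the job is handed in when it is done.

Besides the shell and the picture viewer there is one more tool, called after ">>>" as name([rows], argument=value, ...), one row to a line, values as JSON. play_rows: Moves the arm, as the interface text tells. Its arguments: {"type":"object","properties":{"targets":{"type":"array"}},"required":["targets"]}

```bash
mkdir -p pics; cat > h.py <<'E'
from cell import ctrl
import numpy as np, cv2
from scipy.spatial.transform import Rotation as R
def cam(n):
    c=ctrl.calibration(n); f=240/np.tan(np.radians(c['vfov'])/2); return c,f
def cloud(n,d,E=None):
    c,f=cam(n); E=np.array(c['extrinsics']) if E is None else E
    v,u=np.mgrid[0:480,0:640]; p=np.stack([(u-c['cx'])/f*d,(v-c['cy'])/f*d,d],-1)
    return p@E[:3,:3].T+E[:3,3]
def save(n,im): cv2.imwrite('pics/'+n+'.png',im[...,::-1])
E
python3 - <<'E'
from h import *
s=ctrl.read_state(); print({k:np.round(v,3) for k,v in s.items()})
ims=[]
for n in['scene','side']:
    im,d=ctrl.get_image(n); P=cloud(n,d); np.savez(n,im=im,d=d,P=P); save(n,im)
    for k in['tin_lane','barrier_arm','paint_tin','spare_tin','marker','fine_tape','brass_cap']:
        for r in ctrl.trace(n,k)[:3]:
            m=r['pixels']&(d>0); q=P[m]
            if len(q): print(n,k,round(r['confidence'],2),np.round(r['bbox']),'med',np.median(q,0).round(),'lo',np.percentile(q,2,0).round(),'hi',np.percentile(q,98,0).round(),im[m].mean(0).round())
E
```

```text
{'clock': np.float64(0.0), 'qpos': array([ 1.249,  0.629,  0.038,  1.518, -0.027,  0.996, -0.02 ]), 'qd': array([ 0.001, -0.002, -0.   ,  0.001,  0.001, -0.   ,  0.001]), 'tau': array([-0.0000e+00, -5.6339e+01,  1.2260e+00, -1.9344e+01,  1.1000e-02,
        1.0000e-02, -0.0000e+00]), 'eef_pos': array([ 164.329, -628.276,  255.375]), 'tool_rot': array([-3.14 ,  0.   ,  0.256]), 'force': array([-0.666,  0.407,  0.408]), 'torque': array([-0.005,  0.012, -0.01 ]), 'gripper_force': np.float64(0.0), 'width': np.float64(85.543)}
scene tin_lane 0.71 [227. 172. 433. 306.] med [571.  42.   7.] lo [ 466. -121.    1.] hi [686. 232. 125.] [103. 103. 105.]
scene barrier_arm 0.81 [292. 174. 373. 270.] med [646.  40.  81.] lo [456.  -3.  57.] hi [689. 109. 130.] [84. 84. 85.]
scene paint_tin 0.93 [275. 234. 307. 284.] med [572. 148.  66.] lo [556. 112.   7.] hi [613. 167.  79.] [113. 112. 109.]
scene paint_tin 0.66 [164. 236. 205. 290.] med [692. 292.  64.] lo [681. 263.   4.] hi [736. 317.  74.] [116.  47.  46.]
scene spare_tin 0.94 [408. 244. 447. 292.] med [406. -35.  58.] lo [384. -74.   3.] hi 
[... 882 characters left out ...]
in 0.8 [279. 234. 315. 286.] med [568. 153.  65.] lo [558. 111.  10.] hi [603. 168.  78.] [107. 112. 105.]
side paint_tin 0.75 [170. 272. 215. 340.] med [696. 302.  66.] lo [682. 263.   1.] hi [739. 318.  73.] [121.  30.  29.]
side spare_tin 0.68 [382. 202. 417. 250.] med [417. -28.  41.] lo [388. -80.  -0.] hi [444. -19.  66.] [121. 120. 119.]
side marker 0.63 [282. 231. 315. 288.] med [568. 154.  63.] lo [558. 112.   8.] hi [599. 167.  78.] [106. 111. 104.]
side fine_tape 0.72 [207. 253. 256. 287.] med [696. 122.  14.] lo [661.  81.  -1.] hi [730. 161.  18.] [55. 54. 67.]
side brass_cap 0.73 [329. 276. 347. 296.] med [516. 182.  12.] lo [503. 133.  -1.] hi [530. 188.  23.] [142. 130. 103.]
```

```bash
python3 - <<'E'
from h import *
a=np.load('scene.npz');b=np.load('side.npz')
I=[cv2.resize(x['im'][150:390,140:460],(800,600)) for x in(a,b)]
save('c1',I[0]);save('c2',I[1])
# rails/floor/top-down height map 2mm
for n,x in(('scene',a),('side',b)):
    P=x['P'].reshape(-1,3); ok=(x['d'].ravel()>0)&(P[:,2]>12)&(P[:,2]<19.5)&(P[:,0]>440)&(P[:,0]<760)&(abs(P[:,1])<330)
    Q=P[ok]; H=np.zeros((330,330),np.uint8); H[((Q[:,0]-430)).astype(int).clip(0,329),((Q[:,1]+330)/2).astype(int).clip(0,329)]=255
    L=cv2.HoughLinesP(cv2.resize(H,(660,330)),1,np.pi/360,40,minLineLength=80,maxLineGap=15)
    print(n,len(Q)); 
    for l in (L[:,0] if L is not None else [])[:12]: 
        u0,v0,u1,v1=l; print((v0+430,u0-330),(v1+430,u1-330),np.degrees(np.arctan2(v1-v0,u1-u0)).round(1))
E
```

```text
scene 2674
(np.int32(521), np.int32(81)) (np.int32(577), np.int32(250)) 18.3
(np.int32(521), np.int32(86)) (np.int32(573), np.int32(246)) 18.0
(np.int32(523), np.int32(80)) (np.int32(581), np.int32(246)) 19.3
(np.int32(629), np.int32(141)) (np.int32(653), np.int32(222)) 16.5
(np.int32(467), np.int32(-78)) (np.int32(511), np.int32(50)) 19.0
(np.int32(544), np.int32(-126)) (np.int32(589), np.int32(12)) 18.1
(np.int32(540), np.int32(-129)) (np.int32(586), np.int32(10)) 18.3
(np.int32(523), np.int32(83)) (np.int32(579), np.int32(248)) 18.7
(np.int32(539), np.int32(-125)) (np.int32(584), np.int32(8)) 18.7
(np.int32(544), np.int32(-107)) (np.int32(584), np.int32(12)) 18.6
(np.int32(541), np.int32(-127)) (np.int32(588), np.int32(12)) 18.7
(np.int32(546), np.int32(-126)) (np.int32(589), np.int32(11)) 17.4
side 1939
(np.int32(548), np.int32(217)) (np.int32(441), np.int32(261)) -67.6
(np.int32(548), np.int32(219)) (np.int32(441), np.int32(264)) -67.2
(np.int32(521), np.int32(79)) (np.int32(560), np.int32(200)) 17.9
(np.int32(466), np.int32(-85)) (np.int32(504), np.int32(24)) 19.2
(np.int32(549), np.int32(221)) (np.int32(440), np.int32(267)) -67.1
(np.int32(522), np.int32(77)) (np.int32(560), np.int32(198)) 17.4
(np.int32(547), np.int32(216)) (np.int32(440), np.int32(260)) -67.6
(np.int32(474), np.int32(-67)) (np.int32(504), np.int32(20)) 19.0
(np.int32(525), np.int32(77)) (np.int32(561), np.int32(185)) 18.4
(np.int32(522), np.int32(72)) (np.int32(561), np.int32(194)) 17.7
(np.int32(550), np.int32(222)) (np.int32(441), np.int32(267)) -67.6
(np.int32(550), np.int32(224)) (np.int32(440), np.int32(269)) -67.8
```

View pics/c1.png

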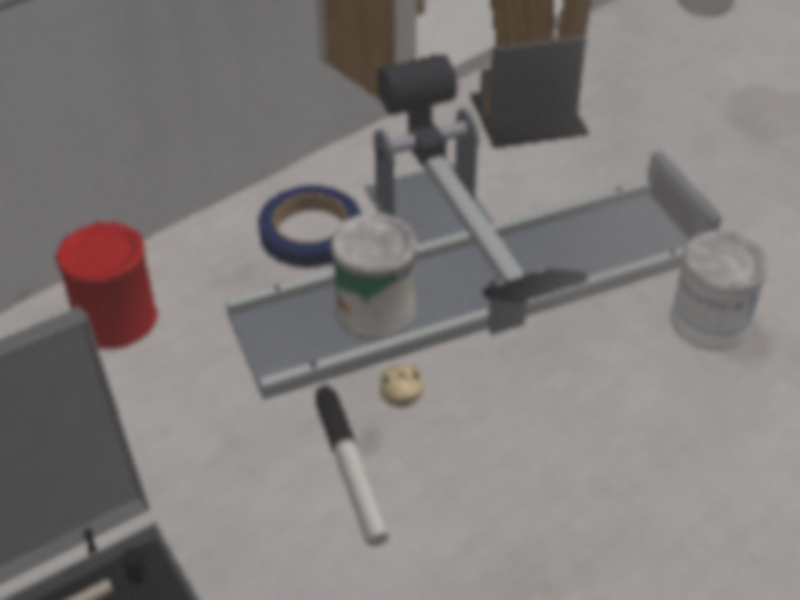

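View pics/c2.png

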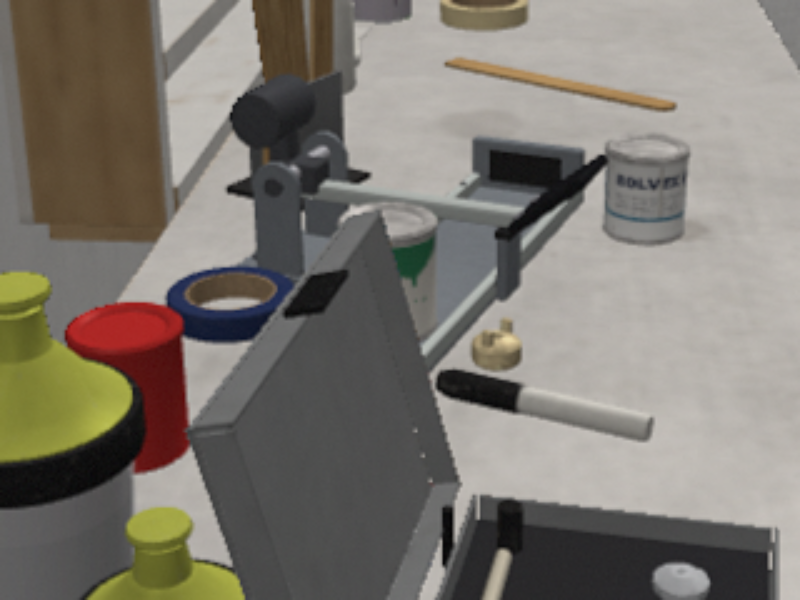

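The white/green tin stands in the lane at scene px (290,258) and matches the description. The look-alikes are the red tin (184,263) and the grey "SOLVEX" spare tin (427,268). Next I refine the lane pose.

```bash
cat >> h.py <<'E'
def lane(p,yaw,o):
    c,s=np.cos(yaw),np.sin(yaw); q=np.asarray(p,float).copy(); x=q[...,0]-o[0];y=q[...,1]-o[1]
    q[...,0]=c*x+s*y;q[...,1]=-s*x+c*y; return q
E
python3 - <<'E'
from h import *
for n in('scene','side'):
    z=np.load(n+'.npz');P=z['P'][z['d']>0].reshape(-1,3)
    best=None
    for yaw in np.radians(np.arange(-21,-15,.1)):
        L=lane(P,yaw,(0,0)); m=(L[:,2]>13)&(L[:,2]<18.5)&(L[:,0]>455)&(L[:,0]<570)
        h=np.histogram(L[m,0],np.arange(455,570,2))[0]; s=(h.astype(float)**2).sum()
        if best is None or s>best[0]: best=(s,yaw,h)
    yaw=best[1]; L=lane(P,yaw,(0,0)); print(n,np.degrees(yaw),best[2])
    m=(L[:,2]>11)&(L[:,2]<18.5)&(L[:,0]>460)&(L[:,0]<565)
    for lo,hi in((460,480),(545,565)):
        k=m&(L[:,0]>lo)&(L[:,0]<hi); print('rail',np.percentile(L[k,0],[5,50,95]).round(1),np.percentile(L[k,1],[1,99]).round(1))
    k=(L[:,2]>55)&(L[:,2]<69)&(L[:,0]>460)&(L[:,0]<580)&(L[:,1]>190)&(L[:,1]<260); print('bar',np.percentile(L[k],[5,50,95],axis=0).round(1))
    k=(L[:,2]>60)&(L[:,2]<110)&(L[:,0]>395)&(L[:,0]<445)&(L[:,1]>150)&(L[:,1]<300); print('paddle',np.percentile(L[k],[2,50,98],axis=0).round(1))
    k=(L[:,2]>25)&(L[:,2]<55)&(L[:,0]>460)&(L[:,0]<565)&(L[:,1]<80)&(L[:,1]>20); print('stop',np.percentile(L[k],[2,50,98],axis=0).round(1))
    k=(L[:,2]>71)&(L[:,2]<84)&(L[:,0]>460)&(L[:,0]<565)&(L[:,1]<400)&(L[:,1]>270); print('tintop',np.percentile(L[k],[2,50,98],axis=0).round(1))
E
```

```text
scene -18.29999999999996 [  0   5  14   5   0  21 126 171 117  87  34   0   0   0  16  17   7   9
  11   8   6   5   5   4   2   3   2   3   2   2   0   2   2   1   1   2
   1   1   2   2   0   1   1   0   2   1   0  19 110 129 114  81  34   2
   4   1   2]
rail [466.7 469.9 474.9] [ 73.1 414.7]
rail [550.8 554.1 559.4] [ 51.  511.3]
bar [[465.7 221.8  56.4]
 [517.5 230.1  61.3]
 [573.2 236.1  63.2]]
paddle [[404.8 202.7  69.8]
 [412.  232.7  94. ]
 [444.1 255.8  99.1]]
stop [[468.5  39.5  25.6]
 [507.9  49.1  40.2]
 [556.3  53.8  46.4]]
tintop [[483.1 287.1  73.1]
 [511.3 314.9  76.5]
 [539.8 342.8  79.5]]
side -18.399999999999963 [ 0  1 13 10  4  2 26 79 62 57 19  1  0  1  9 11  8  3  4  3  3  3  2  2
  5 12 15 18  8 12 11 12  9  6 11 13  8 10 10  9  5  5  8  7  5  2  3  2
  5 16 43 18 25  8  4  0  0]
rail [461.7 470.3 475.6] [-2491.5   362. ]
rail [549.4 556.4 562.4] [-2487.8   518.6]
bar [[465.4 225.1  55.9]
 [516.1 235.4  59.8]
 [572.8 239.1  61.5]]
paddle [[405.4 206.5  64.7]
 [420.9 253.   86. ]
 [444.6 259.   97.8]]
stop [[470.7  42.6  25.5]
 [513.8  51.7  36. ]
 [558.7  57.3  44.1]]
tintop [[483.8 288.9  71.8]
 [503.7 310.1  75.5]
 [540.6 341.6  78.1]]
```

```bash
cat >> h.py <<'E'
YAW=np.radians(-18.35); O=np.array([558.1,56.6])
def l2w(x,y): c,s=np.cos(YAW),np.sin(YAW); return O+[c*x-s*y,s*x+c*y]
def go(pts,yawdeg=None):
    """pts: list of lane (x,y,ztcp); prints row shifts cm and spin deg"""
    s=ctrl.read_state(); M=R.from_euler('xyz',s['tool_rot'])
    print('t',s['clock'],'pos',np.round(s['eef_pos'],1),'lane',lane(s['eef_pos'],YAW,O).round(1),'rpy',np.round(s['tool_rot'],3),'F',np.round(s['force'],1),'q',np.round(s['qpos'],2),s['width'])
    for p in pts:
        w=np.r_[l2w(*p[:2]),p[2]]; print(p,w.round(),(M.inv().apply(w-s['eef_pos'])/10).round(2), None if yawdeg is None else round(-(yawdeg-np.degrees(s['tool_rot'][2])),1))
E
python3 - <<'E'
from h import *
w=lambda x,y:lane([x,y,0.],YAW,O)[:2]
a=w(480,-200)
go([(a[0],a[1],256),(-150,0,256),(-150,0,90)],-18.35)
# counterweight and occupied heights near the path
P=np.load('scene.npz');L=lane(P['P'][P['d']>0],YAW,O)
k=(L[:,2]>95)&(L[:,0]>40)&(L[:,0]<200)&(abs(L[:,1])<60); print('cw',np.percentile(L[k],[2,50,98],axis=0).round(1))
for n,(x,y) in dict(marker=(482,244),cap=(513,175),spare=(412,-47),tape=(694,121)).items(): print(n,w(x,y).round())
E
```

```text
t 0.8 pos [ 164.5 -628.9  256.3] lane [-157.8 -774.5  256.3] rpy [ 3.142 -0.     0.256] F [ 0.3  0.1 -0.3] q [ 1.25  0.63  0.04  1.52 -0.03  1.   -0.02] 85.31676313446397
(np.float64(6.654332918079348), np.float64(-268.1396834737734), 256) [ 480. -200.  256.] [ 4.137e+01 -3.351e+01  3.000e-02] 33.0
(-150, 0, 256) [416. 104. 256.] [ 4.284e+01 -6.453e+01  3.000e-02] 33.0
(-150, 0, 90) [416. 104.  90.] [ 42.84 -64.53  16.63] 33.0
cw [[106.2 -26.3  97.2]
 [113.4   4.3 120.1]
 [136.9  27.6 130.4]]
marker [-131.  154.]
cap [-80.  98.]
spare [-106. -144.]
tape [109. 104.]
```

>>> play_rows([
  [1, 41.4, -33.5, 0, 33],
  [1, 41.4, -33.5, 0, 33],
  [1, 41.4, -33.5, 0, 33],
  [1, 41.4, -33.5, 0, 33],
  [1, 41.4, -33.5, 0, 33],
  [1, 41.4, -33.5, 0, 33],
  [1, 41.4, -33.5, 0, 33],
  [1, 41.4, -33.5, 0, 33],
  [1, 41.4, -33.5, 0, 33],
  [1, 41.4, -33.5, 0, 33],
])

```text
clock: 1.8
eef_pos: [462.1, -224.5, 256.7]
tool_rot: [3.142, -0.001, -0.32]
force: [1.5, -0.7, 0.8]
width: -0.4
gripper_force: 0.0
```

```bash
python3 -c "
from h import *
go([(-150,0,256),(-150,0,90)],-18.35)"
```

```text
t 1.8 pos [ 462.1 -224.5  256.7] lane [  -2.6 -297.   256.7] rpy [ 3.142e+00 -1.000e-03 -3.200e-01] F [ 1.5 -0.7  0.8] q [ 0.27  0.44  0.18  1.9  -0.1   0.81 -1.39] -0.39950842100580486
(-150, 0, 256) [416. 104. 256.] [-14.73 -29.7    0.05] 0.0
(-150, 0, 90) [416. 104.  90.] [-14.75 -29.7   16.65] 0.0
```

>>> play_rows([
  [1, -14.7, -29.7, 0, 0],
  [1, -14.7, -29.7, 0, 0],
  [1, -14.7, -29.7, 0, 0],
  [1, -14.7, -29.7, 0, 0],
  [1, -14.7, -29.7, 0, 0],
  [1, -14.7, -29.7, 0, 0],
  [1, -14.7, -29.7, 0, 0],
  [1, -14.7, -29.7, 10, 0],
  [1, -14.7, -29.7, 14, 0],
  [1, -14.7, -29.7, 15, 0],
])

```text
clock: 2.8
eef_pos: [415.8, 102.8, 105.5]
tool_rot: [-3.139, -0.003, -0.319]
force: [0.2, 0.5, 0.0]
width: -0.3
gripper_force: 0.0
```

```bash
python3 - <<'E'
from h import *
go([(-150,0,88),(-130,0,88)],-18.35)
im,d=ctrl.get_image('side'); save('s2',cv2.resize(im[150:330,220:460],(800,600)))
E
```

```text
t 2.8 pos [415.8 102.8 105.5] lane [-149.6   -0.9  105.5] rpy [-3.139e+00 -3.000e-03 -3.190e-01] F [0.2 0.5 0. ] q [-0.35  0.6   0.06  2.25 -0.12  0.29 -2.07] -0.27097616540380637
(-150, 0, 88) [416. 104.  88.] [-0.04 -0.09  1.75] 0.1
(-130, 0, 88) [435.  98.  88.] [ 1.96 -0.08  1.76] 0.1
```

View pics/s2.png

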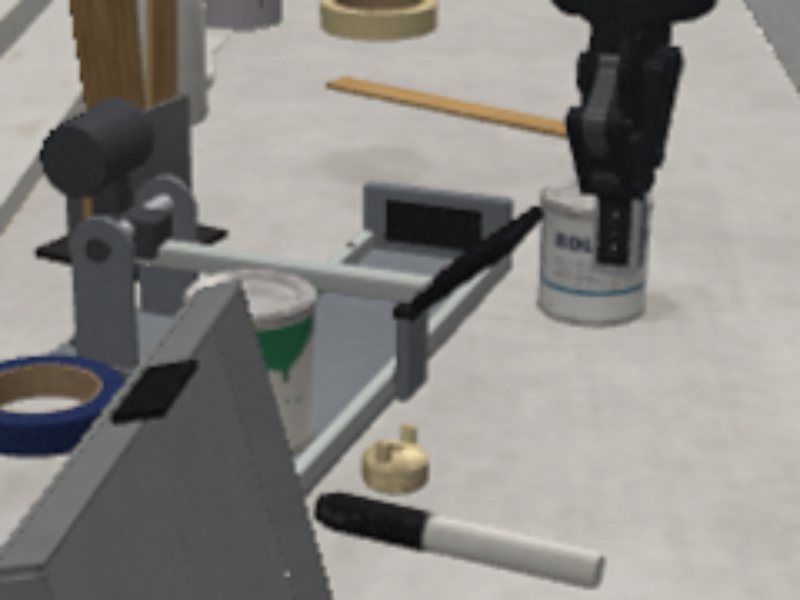

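The closed finger stands in front of the paddle: the tip is at crop px (612,255) and the paddle's free edge at (538,213), with free space between them. I make contact next.

>>> play_rows([
  [1, 0, -0.1, 1.0, 0],
  [1, 1.5, -0.1, 1.0, 0],
  [1, 2.2, -0.1, 1.0, 0],
  [1, 2.6, -0.1, 1.0, 0],
  [1, 2.9, -0.1, 1.0, 0],
  [1, 2.9, -0.1, 1.0, 0],
])

```text
clock: 3.45
eef_pos: [443.5, 93.9, 97.6]
tool_rot: [-3.14, -0.002, -0.321]
force: [-0.2, -0.2, -0.4]
width: 0.2
gripper_force: 0.0
```

```bash
python3 -c "
from h import *
go([(-124,0,95)],-18.35)"
```

```text
t 3.45 pos [443.5  93.9  97.6] lane [-120.5   -0.7   97.6] rpy [-3.14e+00 -2.00e-03 -3.21e-01] F [-0.2 -0.2 -0.4] q [-0.31  0.64  0.06  2.19 -0.11  0.31 -2.05] 0.17087269945773703
(-124, 0, 95) [440.  96.  95.] [-0.35 -0.07  0.25] -0.0
```

>>> play_rows([
  [1, 0.4, 0, 0.2, 0],
  [1, 0.6, 0, 0.2, 0],
  [1, 0.8, 0, 0.2, 0],
  [1, 0.8, 0, 0.2, 0],
])

```text
clock: 3.85
eef_pos: [446.1, 92.4, 93.9]
tool_rot: [3.139, 0.008, -0.318]
force: [-7.7, 2.9, 5.9]
width: 0.1
gripper_force: 4.3
```

>>> play_rows([
  [1, 0.2, 0, -1.2, 0],
  [1, 0.5, 0, -2.4, 0],
  [1, 0.8, 0, -3.5, 0],
  [1, 1.1, 0, -4.6, 0],
  [1, 1.5, 0, -5.6, 0],
  [1, 1.9, 0, -6.6, 0],
  [1, 2.4, 0, -7.6, 0],
  [1, 2.9, 0, -8.5, 0],
])

```text
clock: 4.65
eef_pos: [472.7, 83.5, 178.8]
tool_rot: [3.139, 0.011, -0.318]
force: [-9.6, 3.8, 4.9]
width: 0.2
gripper_force: 5.2
```

```bash
python3 - <<'E'
from h import *
go([],-18.35)
im,d=ctrl.get_image('side'); save('s3',cv2.resize(im[130:310,220:460],(800,600)))
E
```

```text
t 4.65 pos [472.7  83.5 178.8] lane [-89.6  -1.4 178.8] rpy [ 3.139  0.011 -0.318] F [-9.6  3.8  4.9] q [-0.29  0.51  0.09  2.05 -0.08  0.59 -2.03] 0.15175562795411066
```

View pics/s3.png

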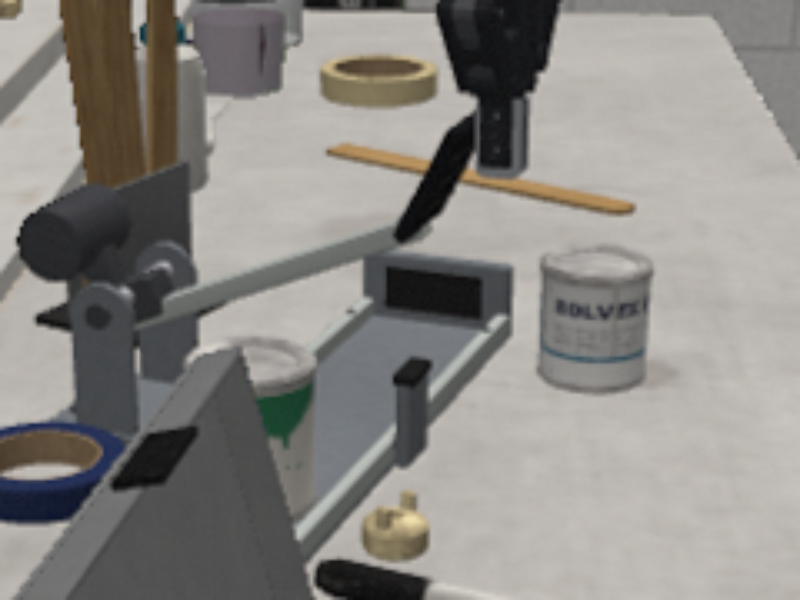

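The arm is lifting with the finger under the paddle's edge at crop (475,125), so I carry on along the arc.

>>> play_rows([
  [1, 1.1, 0, -1.4, 0],
  [1, 2.4, 0, -3.0, 0],
  [1, 3.9, 0, -4.5, 0],
  [1, 5.6, 0, -5.9, 0],
  [1, 7.4, 0, -7.1, 0],
  [1, 9.3, 0, -8.1, 0],
  [1, 11.3, 0, -8.9, 0],
  [1, 13.3, 0, -9.3, 0],
  [1, 13.0, 0, -9.3, 0],
  [1, 5, 0, -9.3, 0],
])

```text
clock: 5.7
eef_pos: [557.7, 54.6, 271.4]
tool_rot: [3.141, -0.005, -0.325]
force: [-0.9, 1.5, 0.6]
width: 0.0
gripper_force: 0.0
```

>>> play_rows([
  [0.6, -6, 0, 0, 0],
  [0.6, -8, 0, 0, 0],
  [0.6, -8, 0, 0, 0],
  [0.6, -8, 0, 0, 0],
])

```text
clock: 6.1
eef_pos: [477.5, 82.5, 272.6]
tool_rot: [-3.141, -0.001, -0.319]
force: [0.4, 0.8, -0.2]
width: 34.4
gripper_force: 0.0
```

```bash
python3 - <<'E'
from h import *
im,d=ctrl.get_image('scene');P=cloud('scene',d); save('s4',cv2.resize(im[100:370,160:520],(800,600)))
r=[q for q in ctrl.trace('scene','paint_tin') if im[q['pixels']].mean(0)[1]>90]
L=lane(P[r[0]['pixels']&(d>0)],YAW,O); k=L[:,2]>71; print('tintop',np.percentile(L[k],[2,98],axis=0).round())
go([(0,175,220),(0,150,220),(0,150,50),(0,-100,50)],-18.35+90)
# anything tall near the lane's +y end
L=lane(P[d>0],YAW,O); 
for y0 in range(100,300,20):
    k=(L[:,1]>y0)&(L[:,1]<y0+20)&(abs(L[:,0])<70)&(L[:,2]<400); print(y0,L[k,2].max().round() if k.any() else None,end=' ')
E
```

```text
tintop [[-29.  60.  73.]
 [ 25. 113.  80.]]
t 6.2 pos [478.8  81.8 272.4] lane [-83.2  -1.1 272.4] rpy [-3.141e+00 -1.000e-03 -3.210e-01] F [0.6 0.1 0.1] q [-0.31  0.38  0.11  1.95 -0.05  0.82 -2.06] 34.33741394313255
(0, 175, 220) [613. 223. 220.] [  8.3  -17.61   5.26] -90.0
(0, 150, 220) [605. 199. 220.] [  8.3  -15.11   5.26] -90.0
(0, 150, 50) [605. 199.  50.] [  8.28 -15.1   22.26] -90.0
(0, -100, 50) [527. -38.  50.] [ 8.29  9.9  22.25] -90.0
100 81.0 120 17.0 140 19.0 160 18.0 180 18.0 200 3.0 220 75.0 240 76.0 260 75.0 280 75.0
```

View pics/s4.png

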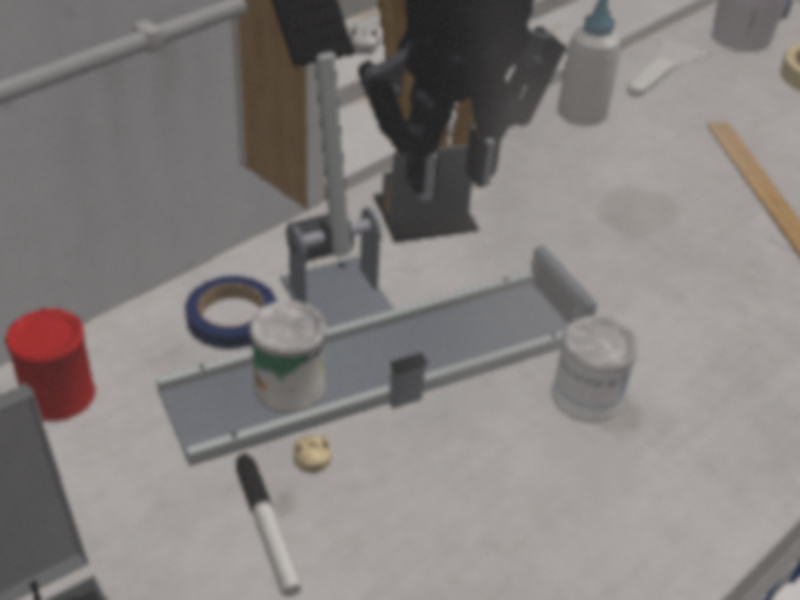

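The barrier stands raised by itself, with the bar at crop (335,150), and the tin is untouched at crop (288,355). I now turn the gripper and go behind the tin.

>>> play_rows([
  [0.7, 2, -4, 1, -90],
  [0.7, 4, -8, 2, -90],
  [0.7, 6, -12, 3, -90],
  [0.7, 8.3, -16, 5, -90],
  [0.7, 8.3, -16, 5, -90],
  [0.7, 8.3, -16, 5, -90],
  [0.7, 8.3, -16, 5, -90],
  [0.7, 8.3, -16, 5, -90],
  [0.7, 8.3, -16, 5, -90],
  [0.7, 8.3, -16, 5, -90],
])

```text
clock: 7.2
eef_pos: [608.2, 207.0, 221.5]
tool_rot: [-3.142, 0.0, 1.184]
force: [0.3, -0.0, -0.7]
width: 25.4
gripper_force: 0.0
```

>>> play_rows([
  [0.7, 0, 0, 0, -4.1],
  [0.7, 0, 0, 0, -4.1],
])

```text
clock: 7.4
eef_pos: [608.1, 206.9, 221.5]
tool_rot: [-3.141, -0.0, 1.249]
force: [-0.1, -0.7, -1.0]
width: 25.9
gripper_force: 0.0
```

```bash
python3 -c "
from h import *
go([(0,158,220),(0,158,41),(0,120,41)],-18.35+90)"
```

```text
t 7.4 pos [608.1 206.9 221.5] lane [1.000e-01 1.584e+02 2.215e+02] rpy [-3.141 -0.     1.249] F [-0.1 -0.7 -1. ] q [-0.18  0.67 -0.33  1.57  0.25  0.94 -0.91] 25.910043617848185
(0, 158, 220) [608. 207. 220.] [-0.04 -0.01  0.15] -0.1
(0, 158, 41) [608. 207.  41.] [-0.04 -0.   18.05] -0.1
(0, 120, 41) [596. 170.  41.] [-3.84 -0.   18.05] -0.1
```

>>> play_rows([
  [0.7, 0, 0, 5, 0],
  [0.7, 0, 0, 10, 0],
  [0.7, 0, 0, 14, 0],
  [0.7, 0, 0, 17, 0],
  [0.7, 0, 0, 18, 0],
  [0.7, 0, 0, 18, 0],
  [0.7, -1.5, 0, 18, 0],
  [0.7, -2.5, 0, 18, 0],
  [0.7, -3.2, 0, 18, 0],
  [0.7, -3.8, 0, 18, 0],
])

```text
clock: 8.4
eef_pos: [596.3, 171.2, 43.9]
tool_rot: [3.139, -0.002, 1.25]
force: [1.7, 1.0, 0.2]
width: 25.7
gripper_force: 0.0
```

```bash
python3 - <<'E'
from h import *
go([(0,100,41),(0,-90,41)],-18.35+90)
im,d=ctrl.get_image('scene'); save('s5',cv2.resize(im[150:330,180:420],(800,600)))
E
```

```text
t 8.4 pos [596.3 171.2  43.9] lane [  0.2 120.8  43.9] rpy [ 3.139e+00 -2.000e-03  1.250e+00] F [1.7 1.  0.2] q [-0.18  0.88 -0.24  1.74  0.36  0.56 -0.96] 25.686942254619673
(0, 100, 41) [590. 152.  41.] [-2.08 -0.02  0.28] -0.0
(0, -90, 41) [530. -29.  41.] [-2.108e+01 -1.000e-02  2.400e-01] -0.0
```

View pics/s5.png

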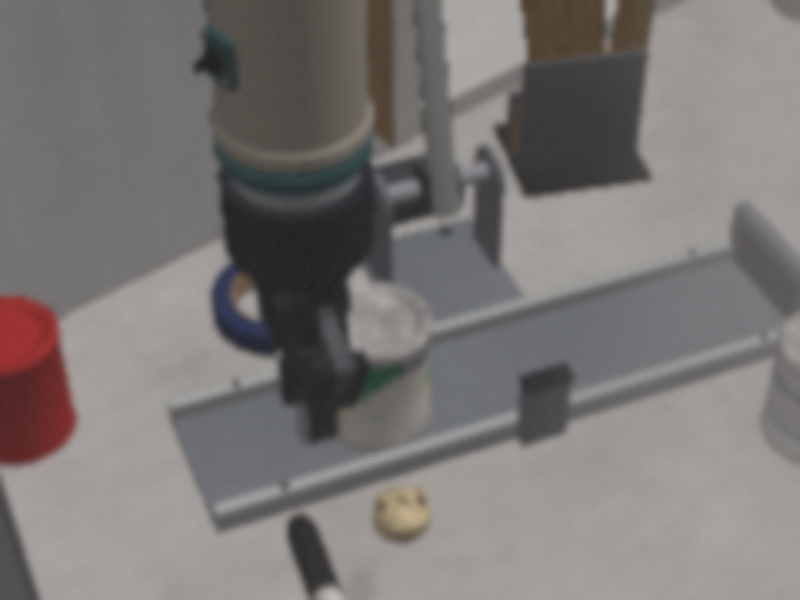

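The fingers stand against the back of the tin at crop (335,390). The tin is upright and the bar is still raised. I push slowly.

>>> play_rows([
  [0.7, -1, 0, 0, 0],
  [0.7, -2.2, 0, 0, 0],
  [0.7, -3.5, 0, 0, 0],
  [0.7, -4.8, 0, 0, 0],
  [0.7, -6.1, 0, 0, 0],
  [0.7, -7.4, 0, 0, 0],
  [0.7, -8.7, 0, 0, 0],
  [0.7, -10, 0, 0, 0],
])

```text
clock: 9.25
eef_pos: [563.7, 76.2, 42.7]
tool_rot: [3.141, -0.001, 1.251]
force: [0.6, 4.1, 4.6]
width: 25.6
gripper_force: 0.0
```

```bash
python3 - <<'E'
from h import *
go([(0,-95,41)],-18.35+90)
im,d=ctrl.get_image('scene');P=cloud('scene',d); save('s6',cv2.resize(im[150:330,200:440],(800,600)))
for r in ctrl.trace('scene','paint_tin')[:2]:
    L=lane(P[r['pixels']&(d>0)],YAW,O); print(r['bbox'],np.percentile(L[L[:,2]>71],[2,98],axis=0).round())
E
```

```text
t 9.25 pos [563.7  76.2  42.7] lane [-0.9 20.3 42.7] rpy [ 3.141e+00 -1.000e-03  1.251e+00] F [0.6 4.1 4.6] q [-0.03  0.83 -0.24  1.89  0.4   0.46 -0.87] 25.617312734913448
(0, -95, 41) [528. -34.  41.] [-11.53   0.07   0.16] 0.1
[162.8, 236.2, 202.5, 291.3] [[ 41. 239.  71.]
 [100. 296.  76.]]
[333.9, 223.4, 363.1, 267.9] [[-61. -48.  73.]
 [ 21.   9. 105.]]
```

View pics/s6.png

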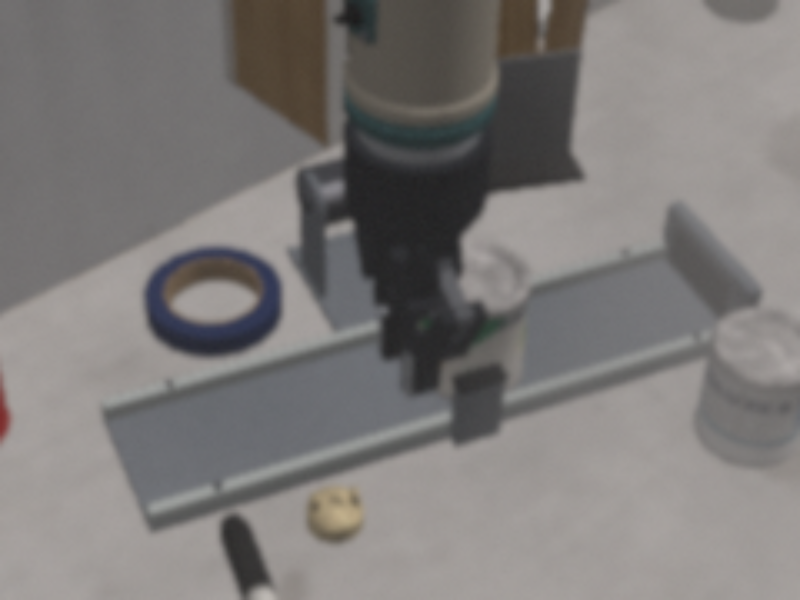

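The tin slides upright through the gate, with its top at crop (490,275), and the gripper passes clear of the rest post. I continue.

>>> play_rows([
  [0.7, -1.2, 0, 0, 0],
  [0.7, -2.6, 0, 0, 0],
  [0.7, -4, 0, 0, 0],
  [0.7, -5.4, 0, 0, 0],
  [0.7, -6.8, 0, 0, 0],
  [0.7, -8.2, 0, 0, 0],
  [0.7, -9.5, 0, 0, 0],
  [0.7, -10.6, 0, 0, 0],
  [0.7, -11.4, 0, 0, 0],
  [0.7, -12, 0, 0, 0],
])

```text
clock: 10.35
eef_pos: [525.4, -38.2, 42.5]
tool_rot: [3.142, -0.0, 1.251]
force: [1.8, 3.1, 5.9]
width: 25.7
gripper_force: 0.0
```

>>> play_rows([
  [0.7, -0.2, 0, 0, 0],
  [0.7, -0.4, 0, 0, 0],
  [0.7, -0.6, 0, 0, 0],
  [0.7, -0.8, 0, 0, 0],
])

```text
clock: 10.75
eef_pos: [524.4, -42.8, 42.8]
tool_rot: [3.139, -0.004, 1.253]
force: [2.5, 10.8, 8.1]
width: 25.5
gripper_force: 0.0
```

```bash
python3 - <<'E'
from h import *
go([(0,-107,41)],-18.35+90)
im,d=ctrl.get_image('scene');P=cloud('scene',d); np.savez('e',im=im,P=P,d=d)
for r in ctrl.trace('scene','paint_tin')[:3]:
    L=lane(P[r['pixels']&(d>0)],YAW,O); k=(L[:,2]>71)&(L[:,2]<82); print(r['bbox'],np.percentile(L[k],[2,98],axis=0).round())
E
```

```text
t 10.75 pos [524.4 -42.8  42.8] lane [  -0.7 -105.    42.8] rpy [ 3.139 -0.004  1.253] F [ 2.5 10.8  8.1] q [ 0.19  0.8  -0.24  2.01  0.46  0.38 -0.73] 25.457072499552314
(0, -107, 41) [524. -45.  41.] [-0.21  0.07  0.18] 0.2
[386.7, 206.9, 417.8, 254.4] [[ -31. -174.   73.]
 [  16. -146.   80.]]
[165.3, 236.4, 204.6, 290.5] [[ 43. 239.  71.]
 [100. 296.  75.]]
```

Force has risen and the tin's front edge is at lane y ≈ -174, so it is at the stop. I back off and verify.

>>> play_rows([
  [0.7, 0.5, 0, 0, 0],
  [0.7, 1.5, 0, 0, 0],
  [0.7, 3, 0, 0, 0],
  [0.7, 5, 0, 0, 0],
  [0.7, 7, 0, 0, 0],
  [0.7, 9, 0, 0, 0],
  [0.7, 9, 0, 0, 0],
])

```text
clock: 11.55
eef_pos: [551.7, 44.5, 41.9]
tool_rot: [-3.141, -0.002, 1.256]
force: [-0.1, -0.6, 0.7]
width: 25.3
gripper_force: 0.0
```

```bash
python3 - <<'E'
from h import *
go([],0)
im,d=ctrl.get_image('scene');P=cloud('scene',d); save('s7',cv2.resize(im[90:330,160:480],(800,600)))
for r in ctrl.trace('scene','paint_tin')[:3]:
    L=lane(P[r['pixels']&(d>0)],YAW,O); k=(L[:,2]>71)&(L[:,2]<82); print(r['bbox'],np.percentile(L[k],[2,98],axis=0).round())
E
```

```text
t 11.55 pos [551.7  44.5  41.9] lane [ -2.3 -13.5  41.9] rpy [-3.141e+00 -2.000e-03  1.256e+00] F [-0.1 -0.6  0.7] q [ 0.02  0.82 -0.24  1.93  0.42  0.44 -0.84] 25.345207835625647
[382.2, 205.2, 417.0, 253.6] [[ -33. -170.   72.]
 [  23. -115.   80.]]
[161.8, 239.5, 202.5, 290.2] [[ 44. 239.  71.]
 [ 99. 295.  75.]]
```

View pics/s7.png

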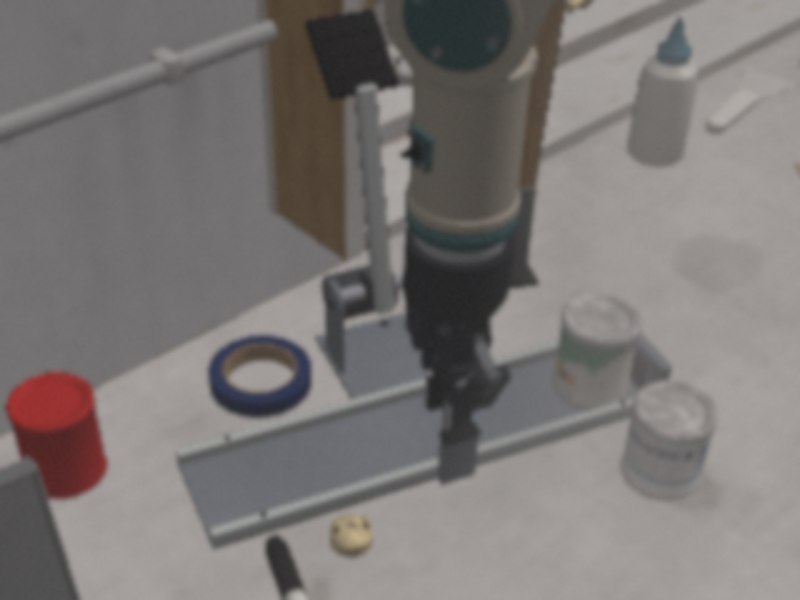

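The tin stands upright at the end stop, at crop (595,350), with its centre near lane y -143. The barrier is raised, the gripper is clear and the bystanders are in place. I hand in.

```bash
python3 -c "
from h import *
print(ctrl.finish_job())"
```

```text
the job is handed in; nothing more can be done
None
```

I handed the job in: the barrier stands raised by itself and the paint tin rests upright against the end stop, its centre measured at about lane y -143 mm. Bystanders looked untouched in the last picture; no verdict came back.

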